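Pack the reagent kit into its colour-coded carrier

ROBOT

A 6-joint arm with a two-finger parallel gripper is mounted at the origin on the work surface. World frame = base frame: x ahead of the robot, y to its left, z up, the work surface at z = 0. Lengths are in mm, angles in rad, forces in N, time in s.
With the tool pointing down it reaches from about 325 to 775 mm from the base axis. Payload 9.3 kg.
Tool frame: the origin (TCP) lies midway between the tips of the shut fingers; the grasp point (between the pads) lies 19 mm behind it; z points along the fingers, y is the line along which they close (so a half turn about z gives the same grasp; the last joint's range is limited). The gripper opens to 85 mm and grips with 20 to 120 N. Pads are 22 mm wide; open, the fingers measure 114 mm over their backs; the gripper's body (76 mm by 85 mm) begins 54 mm behind the grasp point. The pads swing forward as they close: fully open they stand 13 mm farther back than shut.
Start: joints at [-1.435, 0.259, 0.021, 1.334, 0, 1.418], TCP at [156.634, -527.221, 231.279] pointing down, gripper open.
Joint ranges: [-3.04, 3.04], [-0.91, 1.82], [-1.04, 1.36], [-1.92, 1.95], [-1.52, 1.45], [-3.14, 3.14]. Speed limits (rad/s): [2.22, 2.22, 2.79, 3.14, 3.14, 3.14].

INTERFACE

Orientations are given as a unit quaternion [x, y, z, w].
In Python, from cell import robot gives the robot as it stands. The module is installed in compiled form; this text tells all that it offers.
- The arm moves only by the shell command python3 -m jog 'ROWS'. ROWS is a JSON object whose one key "steps" holds a list of rows, each a list of 3 entries, a list of its own where there are three numbers: the turn, a rotation vector about the tool's x, y, z in degrees, then the shift along the tool's x, y, z in mm, then the closure, from -1 (fully open) to 1 (shut). In form: {"steps": [[[ax, ay, az], [tx, ty, tz], gripper], ...]}. A call has 1 to 20 rows; each row is the pose to reach, as a shift and turn from the pose commanded when the call began, along the tool's axes at that moment; what a row does not reach only later rows make up. A row lasts 1/12 s, in which the tool goes at most 41.7 mm and 7.16 degrees, less where a joint would pass 70% of its speed; a pose out of reach is approached as far as the arm can. A call with a gripper value outside its range is refused whole. The fingers move at their own pace and stop on an object; the grip force is fixed at half the most. Time passes only in rows, so rows that repeat a pose let the fingers close. It gives the time, the measured TCP pose, the force, the opening and the grip force at its end, in the units of the state.
- robot.state(): the state, without advancing time (a new reading comes with each control period).
- robot.snapshot(name): name is "side" or "top" or "wrist"; returns a dict with "frame" (384x512x3 uint8, red, green, blue), "intrinsics" (3x3 intrinsics, pixels), "extrinsics" (4x4, takes a point from world to camera coordinates). Camera axes: x right, y down, z forward; pixel columns grow to the right and rows downward; lengths in mm; the calibration is good to about 2 mm. The wrist camera is an equidistant fisheye: a pixel r from the principal point sees the ray r / f radians off the axis. A picture is of the moment at which its call begins. There is no depth.
- robot.close_job(): hands the job in; it is judged then, once.
The state is a dict: "t": time; "joints": joint angles; "qd": joint speeds; "tau": joint torques, N m; "ee_pos": TCP position; "orientation": TCP orientation; "contact_force": force on the tool from outside, world axes, zero at the start; "moment": the same for the moment, N m; "width": opening from 0.0 (shut) to 1.0 (fully open); "finger_force": force on a finger pad.
Only numpy, scipy, OpenCV 4.12 (cv2) and the standard library are available. Lean on these libraries where they do the work, as an engineer would, in place of code of your own. Each camera call takes 0.05 s, during which the arm holds its last target. There are 200 camera calls.

TASK

Pack the reagent kit: stand each of the four white bottles upright on the floor of the grey carrier, in the bay whose coloured pad matches its cap. Keep the bottles upright and set them down gently rather than dropping them. The two brown bottles with red and blue caps do not belong to the kit: leave them standing where they are.

Things in the scene. Friction and masses are not known exactly. Their poses are not given: they have to be found in the camera images.
- bottle_red: white plastic reagent bottle with a red screw cap and a paper label band, standing upright, loose, 60 to 120 g, round: body diameter 40 mm up to 60 mm high, shoulder 60 to 66 mm, cap diameter 29 mm from 66 to 85 mm (top). Origin: centre of its underside, z up along the bottle
- bottle_yellow: white plastic reagent bottle with a yellow screw cap and a paper label band, standing upright, loose, 60 to 120 g, round: body diameter 40 mm up to 60 mm high, shoulder 60 to 66 mm, cap diameter 29 mm from 66 to 85 mm (top). Origin: centre of its underside, z up along the bottle
- bottle_green: white plastic reagent bottle with a green screw cap and a paper label band, standing upright, loose, 60 to 120 g, round: body diameter 40 mm up to 60 mm high, shoulder 60 to 66 mm, cap diameter 29 mm from 66 to 85 mm (top). Origin: centre of its underside, z up along the bottle
- bottle_blue: white plastic reagent bottle with a blue screw cap and a paper label band, standing upright, loose, 60 to 120 g, round: body diameter 40 mm up to 60 mm high, shoulder 60 to 66 mm, cap diameter 29 mm from 66 to 85 mm (top). Origin: centre of its underside, z up along the bottle
- amber_red: look-alike that does not belong to the kit: dark brown (amber) bottle with a red cap, otherwise the same shape and size as the white ones, standing loose. Origin: centre of its underside, z up
- amber_blue: look-alike that does not belong to the kit: dark brown (amber) bottle with a blue cap, otherwise the same shape and size as the white ones, standing loose. Origin: centre of its underside, z up
- pad_red: red square floor pad, 54 x 54 x 4 mm, centred in one bay of the grey carrier; fixed. Origin: centre of its underside; its top is 4 mm above that and 9 mm above the bench. x runs across the carrier, y along its row of bays. Carrier: a low open tray, 70 x 265 mm, 24 mm high, that does not move
- pad_yellow: yellow square floor pad, 54 x 54 x 4 mm, centred in one bay of the grey carrier; fixed. Origin: centre of its underside; its top is 4 mm above that and 9 mm above the bench. x runs across the carrier, y along its row of bays. The four bays stand in a row at 65 mm pitch
- pad_green: green square floor pad, 54 x 54 x 4 mm, centred in one bay of the grey carrier; fixed. Origin: centre of its underside; its top is 4 mm above that and 9 mm above the bench. x runs across the carrier, y along its row of bays. Each bay is 60 x 60 mm inside, with 5 mm walls up to 24 mm above the bench, open above
- pad_blue: blue square floor pad, 54 x 54 x 4 mm, centred in one bay of the grey carrier; fixed. Origin: centre of its underside; its top is 4 mm above that and 9 mm above the bench. x runs across the carrier, y along its row of bays. Which colour lies in which bay varies
Things that resemble listed ones, but are neither listed nor needed, are in the scene too. Leave any purple look-alike of the bottle_blue alone.

How it is judged (in metres and radians):
At the end, for the whole second after the job is handed in: Each white bottle stands in the bay of its cap's colour: its underside within 15 mm of the pad's centre and resting on the pad (less than 5 mm above it), upright within 7 degrees, at rest and released; both amber bottles are upright within 7 degrees, at rest and within 15 mm of where they started (horizontal distance between bottle_red and pad_red below 0.015 m and z of bottle_red in the frame of pad_red below 0.009 m and angle between each of bottle_red, bottle_yellow, bottle_green, bottle_blue, amber_red, amber_blue's own z axis and vertical below 0.12 rad and linear speed of each of bottle_red, bottle_yellow, bottle_green, bottle_blue, amber_red, amber_blue below 0.02 m/s and angular speed of each of bottle_red, bottle_yellow, bottle_green, bottle_blue below 0.2 rad/s and horizontal distance between bottle_yellow and pad_yellow below 0.015 m and z of bottle_yellow in the frame of pad_yellow below 0.009 m and horizontal distance between bottle_green and pad_green below 0.015 m and z of bottle_green in the frame of pad_green below 0.009 m and horizontal distance between bottle_blue and pad_blue below 0.015 m and z of bottle_blue in the frame of pad_blue below 0.009 m and distance of each of amber_red, amber_blue from where it was at the start of the episode below 0.015 m); the robot touches nothing.
It fails at once if a white bottle is tipped more than 40 degrees (angle between any of bottle_red, bottle_yellow, bottle_green, bottle_blue's own z axis and vertical above 0.7 rad).
It fails at once if a white bottle is dropped or thrown: it moves faster than 0.55 m/s (a fall of about 15 mm) with no finger on it ((linear speed of bottle_red above 0.55 m/s and contact force between the fingers and bottle_red below 0.02 N) or (linear speed of bottle_yellow above 0.55 m/s and contact force between the fingers and bottle_yellow below 0.02 N) or (linear speed of bottle_green above 0.55 m/s and contact force between the fingers and bottle_green below 0.02 N) or (linear speed of bottle_blue above 0.55 m/s and contact force between the fingers and bottle_blue below 0.02 N)).
It fails at once if an amber bottle is shifted more than 15 mm or tipped (distance of any of amber_red, amber_blue from where it was at the start of the episode above 0.015 m or angle between any of amber_red, amber_blue's own z axis and vertical above 0.3 rad).
It also fails if it takes over 93 s, if anything falls off the work surface, if the arm or the gripper's body presses on something with over 40 N, if the wrist force passes 120 N, or if a joint passes its speed limit or range.

## Working session

There is one attempt and no reset: what is moved stays moved. The work goes in short steps, Python scripts to look and compute and a shell command to move; the robot and the scene stay as the last step left them, time stands still between calls to the robot, and variables do not carry over. Pictures are saved under pics/ and viewed, at most 14 in all, crops included, and the job is handed in when it is done.

```bash
mkdir -p pics; python3 - <<'E'
from cell import robot
import cv2,pickle
S={}
for n in("top","side"):
    s=robot.snapshot(n);S[n]=s
    cv2.imwrite(f"pics/{n}0.png",cv2.resize(s["frame"][:,:,::-1],(800,600),interpolation=cv2.INTER_CUBIC))
    print(n,s["intrinsics"],s["extrinsics"])
pickle.dump(S,open("s0.pkl","wb"))
print(robot.state())
E
```

```text
top [[464.71601466   0.         253.2816495 ]
 [  0.         464.71601466 198.90103312]
 [  0.           0.           1.        ]] [[ 1.94414179e-02 -9.99799605e-01  4.77285904e-03 -1.96794578e+01]
 [-9.94896866e-01 -1.98183638e-02 -9.89315873e-02  5.52567111e+02]
 [ 9.90063522e-02 -2.82513217e-03 -9.95082791e-01  1.14781650e+03]
 [ 0.00000000e+00  0.00000000e+00  0.00000000e+00  1.00000000e+00]]
side [[398.27121485   0.         255.74791276]
 [  0.         398.27121485 184.25756141]
 [  0.           0.           1.        ]] [[-9.21343222e-01 -3.88607595e-01 -1.05263597e-02  5.33318205e+02]
 [-2.74366324e-01  6.69196479e-01 -6.90578883e-01  1.64251237e+02]
 [ 2.75408402e-01 -6.33372094e-01 -7.23180477e-01  7.80683904e+02]
 [ 0.00000000e+00  0.00000000e+00  0.00000000e+00  1.00000000e+00]]
{'t': 0.1, 'joints': array([-1.43461430e+00,  2.59155118e-01,  2.08433829e-02,  1.33370103e+00,
       -9.62763385e-06,  1.41818853e+00]), 'qd': array([ 0.00024383, -0.00136212,  0.00079137, -0.00065905, -0.00032425,
       -0.00118814]), 'tau': array([ 5.14872896e-03, -5.56692910e+01,  3.45071125e+01,  1.16554686e-02,
       -1.84396672e-04,  9.54185765e-06]), 'ee_pos': array([ 156.59043199, -526.97921894,  230.71843294]), 'orientation': array([ 9.89592972e-01,  1.43893644e-01,  1.81524905e-07, -6.08238250e-04]), 'contact_force': array([-0.44724575, -0.5575687 , -0.39794113]), 'moment': array([-0.00806788, -0.00917929, -0.01665929]), 'finger_force': 0.0, 'width': 1.0008085044956048}
```

View pics/top0.png

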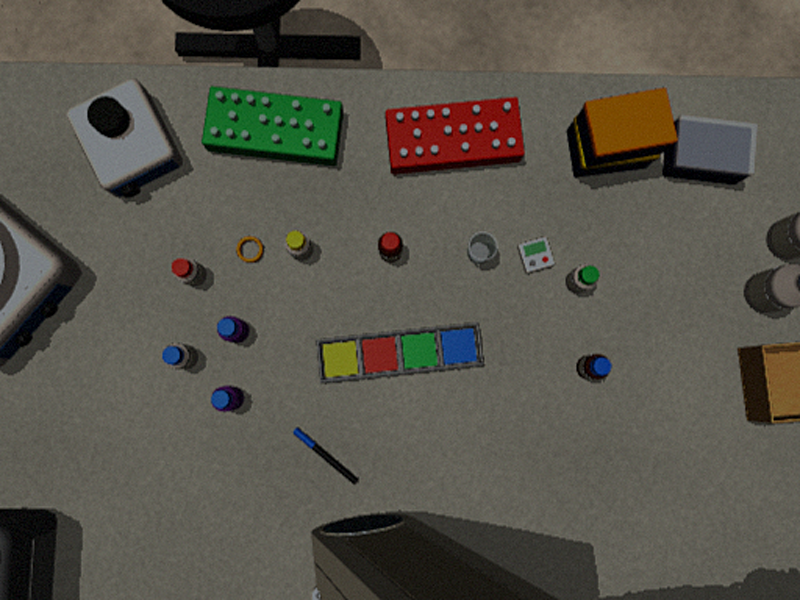

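View pics/side0.png

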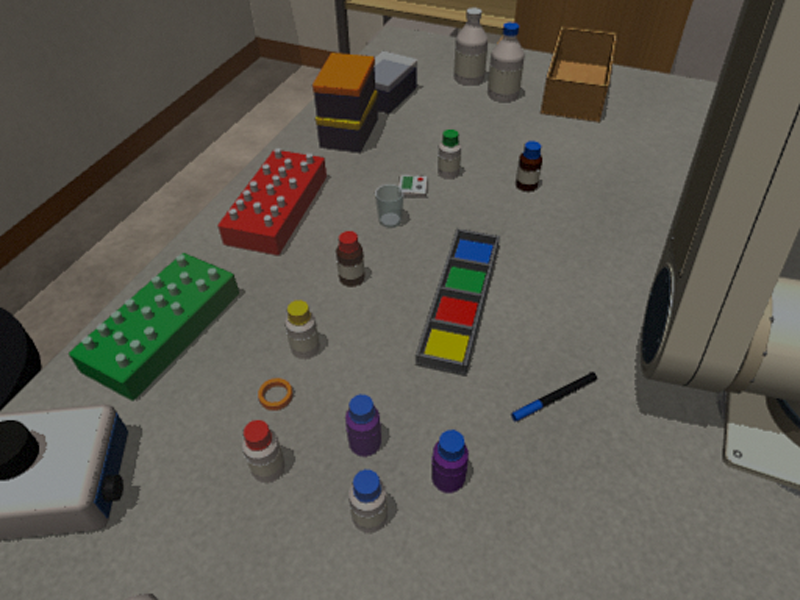

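The top view shows the white bottles' caps at about red (183,268), yellow (296,241), green (588,275) and blue (174,356). The ambers are at (390,244) and (600,367), and the purple look-alikes at (231,328) and (225,398). The pads run yellow, red, green, blue from (340,358) to (460,345). The side view agrees.

```bash
cat > loc.py <<'E'
import numpy as np,cv2
from scipy.optimize import least_squares
th=np.linspace(0,2*np.pi,40,endpoint=False)
def proj(s,P):
    P=np.asarray(P,float); c=P@s["extrinsics"][:3,:3].T+s["extrinsics"][:3,3]
    return (c@s["intrinsics"].T)[:,:2]/c[:,2:]
def cen(poly):
    m=cv2.moments(cv2.convexHull(poly.astype(np.float32)));return np.array([m["m10"],m["m01"]])/m["m00"]
def capmodel(s,x,z0=0):
    return cen(proj(s,[[x[0]+14.5*np.cos(t),x[1]+14.5*np.sin(t),z+z0] for z in(66,85) for t in th]))
def padmodel(s,x):
    return proj(s,[[x[0],x[1],9]])[0]
H={"red":0,"yellow":30,"green":65,"blue":108}
def blob(s,px,col,r=14):
    px=np.array(px)*.64; h=cv2.cvtColor(s["frame"],cv2.COLOR_RGB2HSV).astype(int)
    d=np.abs((h[...,0]-H[col]+90)%180-90)
    m=((d<13)&(h[...,1]>130)&(h[...,2]>50)).astype(np.uint8)
    n,l,st,c=cv2.connectedComponentsWithStats(m)
    k=min((i for i in range(1,n) if st[i,4]>25),key=lambda i:np.hypot(*(c[i]-px)))
    return c[k],st[k,4]
def fit(S,pxs,col,model):
    obs=[(S[n],)+blob(S[n],p,col) for n,p in pxs.items()]
    f=lambda x:np.concatenate([model(s,x)-c for s,c,a in obs])
    r=least_squares(f,[400,0]);return r.x,r.fun,[a for *_,a in obs]
E
python3 - <<'E'
from loc import *;import pickle
S=pickle.load(open("s0.pkl","rb"))
T={"bred":((183,268),(257,432),"red",capmodel),"byel":((296,241),(298,312),"yellow",capmodel),"bgre":((588,275),(450,137),"green",capmodel),"bblu":((174,356),(366,484),"blue",capmodel),
"ared":((390,244),(348,240),"red",capmodel),"ablu":((600,367),(532,150),"blue",capmodel),"p1":((231,328),(360,408),"blue",capmodel),"p2":((225,398),(452,445),"blue",capmodel),
"pyel":((340,358),(446,346),"yellow",padmodel),"pred":((380,354),(456,312),"red",padmodel),"pgre":((420,350),(466,280),"green",padmodel),"pblu":((460,345),(474,252),"blue",padmodel)}
for k,(t,s,c,m) in T.items():
    a=fit(S,{"top":t},c,m);b=fit(S,{"side":s},c,m);j=fit(S,{"top":t,"side":s},c,m)
    print(k,a[0].round(1),b[0].round(1),j[0].round(1),a[2],b[2],j[1].round(1))
E
```

```text
bred [600.   0.] [800.   0.] [650.   0.] [np.int32(109)] [np.int32(258)] [ 135.4  -13.5   62.3 -122.9]
byel [668.8   0. ] [700.   0.] [650.   0.] [np.int32(109)] [np.int32(180)] [ 61.9   4.3  35.9 -44.5]
bgre [612.5   0. ] [550.   0.] [587.5   0. ] [np.int32(96)] [np.int32(59)] [-127.2    7.5  -35.8   75.4]
bblu [450.   0.] [500.   0.] [500.   0.] [np.int32(105)] [np.int32(252)] [ 140.1   -8.4   54.7 -137.2]
ared [657.8   0. ] [659.3   0. ] [658.2   0. ] [np.int32(113)] [np.int32(154)] [ 1.3 -0.1  0.7 -0.8]
ablu [475.   0.] [425.   0.] [500.   0.] [np.int32(116)] [np.int32(106)] [-135.1  -15.7  -51.5   77. ]
p1 [512.5   0. ] [500.   0.] [500.   0.] [np.int32(106)] [np.int32(198)] [105.    9.5  58.1 -88. ]
p2 [400.   0.] [437.5   0. ] [425.   0.] [np.int32(108)] [np.int32(274)] [ 108.2   -5.2   34.  -102.6]
pyel [474.9  81.1] [476.8  75.9] [475.8  78.7] [np.int32(452)] [np.int32(437)] [ 1.  -0.3 -0.   1.1]
pred [483.2  16.9] [485.2  11.4] [484.1  14.6] [np.int32(451)] [np.int32(384)] [ 0.9 -0.3 -0.   1.1]
pgre [491.2 -47.6] [493.6 -54. ] [492.2 -50. ] [np.int32(441)] [np.int32(310)] [ 0.9 -0.4  0.   1.3]
pblu [ 499.8 -112. ] [ 502.1 -119.1] [ 500.7 -114.3] [np.int32(447)] [np.int32(276)] [ 0.9 -0.3 -0.1  1.4]
```

```bash
sed -i 's/least_squares(f,\[400,0\])/least_squares(f,[400.,1.],diff_step=.01,x_scale=100.)/' loc.py; sed -i 's/lambda x:np.conc/lambda x:np.conc/' loc.py
sed -i 's/r=least_squares.*;return/r=least_squares(lambda y:f(y-1000),[1400.,1000.],diff_step=.003);r.x=r.x-1000;return/' loc.py
python3 - <<'E'
from loc import *;import pickle
S=pickle.load(open("s0.pkl","rb"))
T={"bred":((183,268),(257,432),"red",capmodel),"byel":((296,241),(298,312),"yellow",capmodel),"bgre":((588,275),(450,137),"green",capmodel),"bblu":((174,356),(366,484),"blue",capmodel),
"ared":((390,244),(348,240),"red",capmodel),"ablu":((600,367),(532,150),"blue",capmodel),"p1":((231,328),(360,408),"blue",capmodel),"p2":((225,398),(452,445),"blue",capmodel)}
for k,(t,s,c,m) in T.items():
    a=fit(S,{"top":t},c,m);b=fit(S,{"side":s},c,m);j=fit(S,{"top":t,"side":s},c,m)
    print(k,a[0].round(1),b[0].round(1),j[0].round(1),a[2],b[2],j[1].round(1))
E
```

```text
bred [610.  328.9] [612.3 325.6] [611.3 326.9] [np.int32(109)] [np.int32(258)] [ 0.9 -0.5  0.1  0.8]
byel [657.5 151.7] [659.1 149.6] [658.2 150.7] [np.int32(109)] [np.int32(180)] [ 0.4 -0.3  0.1  0.5]
bgre [ 612.3 -309.9] [ 615.8 -315.4] [ 613.4 -310.9] [np.int32(96)] [np.int32(59)] [ 0.4 -0.4  0.3  1. ]
bblu [473.3 336.5] [475.9 332.3] [474.9 333.7] [np.int32(105)] [np.int32(252)] [ 1.2 -0.7  0.1  1. ]
ared [657.8   3.3] [658.5   2.9] [658.1   3.2] [np.int32(113)] [np.int32(154)] [ 0.  -0.1  0.1  0.1]
ablu [ 468.8 -326.1] [ 471.1 -327.8] [ 469.7 -326.4] [np.int32(116)] [np.int32(106)] [ 0.1 -0.4  0.4  0.4]
p1 [518.1 254.1] [520.9 249.9] [519.7 251.7] [np.int32(106)] [np.int32(198)] [ 1.  -0.6  0.2  1. ]
p2 [407.6 258.4] [410.  255.7] [409.2 256.8] [np.int32(108)] [np.int32(274)] [ 0.7 -0.6  0.2  0.7]
```

```bash
python3 -m jog '{"steps": [[[0,0,-5],[32,-5,0],-1],[[0,0,-10],[64,-10,0],-1],[[0,0,-15],[96,-15,5],-1],[[0,0,-20],[128,-20,10],-1],[[0,0,-25],[160,-25,15],-1],[[0,0,-30],[192,-30,20],-1],[[0,0,-35],[224,-35,25],-1],[[0,0,-40],[256,-40,30],-1],[[0,0,-45],[288,-45,35],-1],[[0,0,-50],[320,-50,40],-1],[[0,0,-55],[352,-55,45],-1],[[0,0,-60],[384,-60,50],-1],[[0,0,-65],[416,-65,56],-1],[[0,0,-70],[448,-70,64],-1],[[0,0,-73.5],[480,-75,72],-1],[[0,0,-73.5],[499,-78,80],-1],[[0,0,-73.5],[499,-78,80],-1],[[0,0,-73.5],[499,-78,80],-1],[[0,0,-73.5],[499,-78,80],-1]]}'; python3 -c "
from cell import robot;s=robot.state();print(s['joints'],s['ee_pos'],s['orientation'])"
```

```text
t: 1.68
ee_pos: [612.1, -310.7, 151.2]
orientation: [0.707, 0.707, -0.0, -0.0]
contact_force: [-0.1, -0.2, -0.4]
width: 0.999
finger_force: 0.0
[-5.91731854e-01  5.22281680e-01  2.30133640e-01  1.27929402e+00
 -3.51877947e-04  9.79694808e-01] [ 612.05701697 -310.74233366  151.19452455] [ 7.07329515e-01  7.06883881e-01 -2.34877038e-04 -2.82894797e-04]
```

```bash
python3 -m jog '{"steps": [[[0,0,0],[0,2,20],-1],[[0,0,0],[0,2,40],-1],[[0,0,0],[0,2,60],-1],[[0,0,0],[0,2,80],-1],[[0,0,0],[0,2,100],-1],[[0,0,0],[0,2,115],-1],[[0,0,0],[0,2,127],-1],[[0,0,0],[0,2,127],-1],[[0,0,0],[0,2,127],1],[[0,0,0],[0,2,127],1],[[0,0,0],[0,2,127],1],[[0,0,0],[0,2,127],1],[[0,0,0],[0,2,127],1],[[0,0,0],[0,2,127],1],[[0,0,0],[0,2,127],1],[[0,0,0],[0,2,127],1],[[0,0,0],[0,2,127],1],[[0,0,0],[0,2,127],1]]}'
```

```text
t: 3.18
ee_pos: [615.1, -310.9, 25.9]
orientation: [0.707, 0.707, -0.0, 0.001]
contact_force: [-2.0, -0.5, 5.8]
width: 0.449
finger_force: 60.2
```

```bash
python3 -m jog '{"steps": [[[0,0,0],[0,0,-10],1],[[0,0,0],[0,0,-25],1],[[0,0,0],[0,0,-45],1],[[0,0,0],[10,-5,-65],1],[[0,0,0],[28,-13,-80],1],[[0,0,0],[48,-22,-85],1],[[0,0,0],[70,-33,-85],1],[[0,0,0],[92,-43,-85],1],[[0,0,0],[114,-53,-85],1],[[0,0,0],[136,-64,-85],1],[[0,0,0],[158,-74,-85],1],[[0,0,0],[180,-84,-85],1],[[0,0,0],[202,-95,-85],1],[[0,0,0],[222,-104,-85],1],[[0,0,0],[240,-113,-85],1],[[0,0,0],[252,-118,-85],1],[[0,0,0],[260,-122,-75],1],[[0,0,0],[260,-122,-65],1],[[0,0,0],[260,-122,-60],1],[[0,0,0],[260,-122,-60],1]]}'
python3 - <<'E'
from cell import robot
from loc import *
import pickle
s=robot.state();print(s['ee_pos'],s['finger_force'])
S={n:robot.snapshot(n) for n in("side","top","wrist")};pickle.dump(S,open("s1.pkl","wb"))
a=S["side"]["frame"][120:280,200:360];w=S["wrist"]["frame"]
cv2.imwrite("pics/a1.png",np.hstack([cv2.resize(a,(400,400))[...,::-1],cv2.resize(w,(400,400))[...,::-1]]))
E
```

```text
t: 4.85
ee_pos: [492.3, -50.4, 83.8]
orientation: [0.707, 0.707, -0.0, -0.0]
contact_force: [-0.5, 0.6, -0.3]
width: 0.449
finger_force: 60.4
[492.33032797 -50.37976757  83.82668898] 60.39324760437012
```

View pics/a1.png

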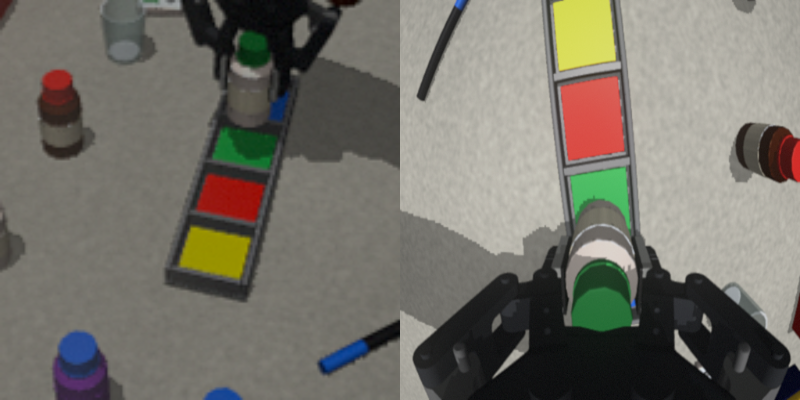

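The green bottle hangs upright over its pad, with its cap at crop (253,45). Next I lower it.

```bash
python3 -m jog '{"steps": [[[0,0,0],[0,0,10],1],[[0,0,0],[0,0,20],1],[[0,0,0],[0,0,30],1],[[0,0,0],[0,0,38],1],[[0,0,0],[0,0,43],1],[[0,0,0],[0,0,46],1],[[0,0,0],[0,0,48],1],[[0,0,0],[0,0,48],1],[[0,0,0],[0,0,48],1]]}'
```

```text
t: 5.75
ee_pos: [492.8, -50.5, 36.6]
orientation: [0.707, 0.707, 0.0, 0.0]
contact_force: [0.2, -0.4, -1.4]
width: 0.454
finger_force: 60.4
```

```bash
python3 -m jog '{"steps": [[[0,0,0],[0,0,1],1],[[0,0,0],[0,0,2],1],[[0,0,0],[0,0,2],1],[[0,0,0],[0,0,2],1]]}'
```

```text
t: 6.08
ee_pos: [492.8, -50.5, 34.8]
orientation: [0.707, 0.707, 0.0, 0.0]
contact_force: [-0.8, 1.1, 5.7]
width: 0.455
finger_force: 60.8
```

```bash
python3 -m jog '{"steps": [[[0,0,0],[0,0,0],-1],[[0,0,0],[0,0,0],-1],[[0,0,0],[0,0,0],-1],[[0,0,0],[0,0,0],-1],[[0,0,0],[0,0,0],-1],[[0,0,0],[0,0,0],-1],[[0,0,0],[0,0,0],-1],[[0,0,0],[0,0,-10],-1],[[0,0,0],[0,0,-30],-1],[[0,0,0],[0,0,-55],-1],[[0,0,0],[0,0,-85],-1],[[0,0,0],[10,5,-110],-1],[[0,0,0],[35,28,-115],-1],[[0,0,0],[65,53,-115],-1],[[0,0,0],[95,78,-115],-1],[[0,0,0],[125,103,-115],-1],[[0,0,0],[155,128,-115],-1],[[0,0,0],[180,148,-115],-1],[[0,0,0],[201,166,-115],-1],[[0,0,0],[201,166,-115],-1]]}'
python3 - <<'E'
from cell import robot
from loc import *
S={n:robot.snapshot(n) for n in("side","top","wrist")}
print(robot.state()['ee_pos'])
a=S["side"]["frame"][120:280,200:360];w=S["wrist"]["frame"]
cv2.imwrite("pics/a2.png",np.hstack([cv2.resize(a,(400,400))[...,::-1],cv2.resize(w,(400,400))[...,::-1]]))
m=lambda s,x:capmodel(s,x,9)
g=np.array([492.5,-50.5])
for n in("side","top"): print(n,fit(S,{n:capmodel(S[n],g,9)/.64},"green",m))
E
```

```text
t: 7.75
ee_pos: [660.5, 154.5, 147.9]
orientation: [0.706, 0.708, 0.0, -0.0]
contact_force: [-1.6, -0.8, -2.1]
width: 1.0
finger_force: 0.0
[657.98870145 150.73320515 148.63461918]
side (array([494.42797427, -51.46363159]), array([-2.83120471e-06, -1.68486392e-06]), [np.int32(138)])
top (array([490.93942146, -47.45017041]), array([9.89629996e-07, 1.66417684e-06]), [np.int32(106)])
```

View pics/a2.png

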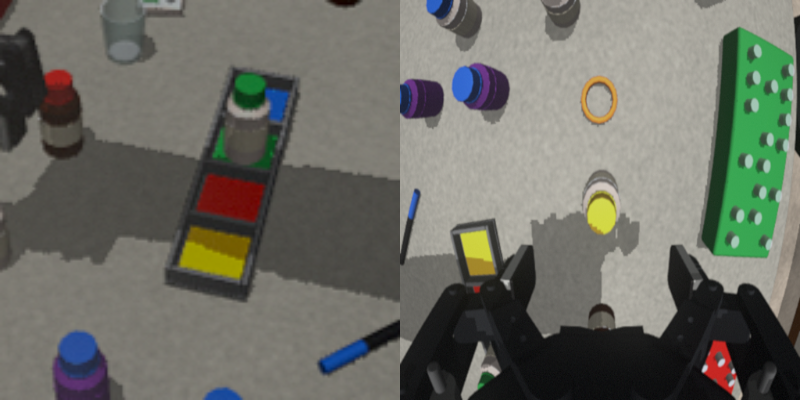

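Green stands centred on its pad (crop (248,140)), and the open gripper sits over the yellow bottle, centred between the fingers.

```bash
python3 -m jog '{"steps": [[[0,0,0],[0,0,25],-1],[[0,0,0],[0,0,55],-1],[[0,0,0],[0,0,80],-1],[[0,0,0],[0,0,100],-1],[[0,0,0],[0,0,115],-1],[[0,0,0],[0,0,125],-1],[[0,0,0],[0,0,125],1],[[0,0,0],[0,0,125],1],[[0,0,0],[0,0,125],1],[[0,0,0],[0,0,125],1],[[0,0,0],[0,0,125],1],[[0,0,0],[0,0,125],1],[[0,0,0],[0,0,125],1],[[0,0,0],[0,0,125],1],[[0,0,0],[0,0,125],1]]}'; python3 -c "
from cell import robot;print(robot.state()['ee_pos'])"
```

```text
t: 9.15
ee_pos: [659.2, 150.7, 26.0]
orientation: [0.707, 0.707, 0.001, 0.001]
contact_force: [-1.8, -0.5, 6.3]
width: 0.457
finger_force: 60.2
[659.17378454 150.66928574  26.01878914]
```

```bash
python3 -m jog '{"steps": [[[0,0,0],[0,0,-10],1],[[0,0,0],[0,0,-25],1],[[0,0,0],[-2,-5,-45],1],[[0,0,0],[-7,-18,-60],1],[[0,0,0],[-14,-36,-70],1],[[0,0,0],[-22,-56,-70],1],[[0,0,0],[-30,-76,-70],1],[[0,0,0],[-38,-97,-70],1],[[0,0,0],[-46,-117,-70],1],[[0,0,0],[-54,-137,-70],1],[[0,0,0],[-61,-155,-70],1],[[0,0,0],[-67,-170,-70],1],[[0,0,0],[-71,-180,-68],1],[[0,0,0],[-72,-183,-60],1],[[0,0,0],[-72,-183,-50],1],[[0,0,0],[-72,-183,-38],1],[[0,0,0],[-72,-183,-28],1],[[0,0,0],[-72,-183,-20],1],[[0,0,0],[-72,-183,-16],1],[[0,0,0],[-72,-183,-14],1]]}'; python3 -m jog '{"steps": [[[0,0,0],[0,0,1],1],[[0,0,0],[0,0,2],1],[[0,0,0],[0,0,3],1],[[0,0,0],[0,0,4],1],[[0,0,0],[0,0,4],1],[[0,0,0],[0,0,4],1]]}'
```

```text
t: 10.82
ee_pos: [475.5, 78.6, 37.7]
orientation: [0.707, 0.707, -0.0, -0.0]
contact_force: [-0.1, -0.0, -0.7]
width: 0.454
finger_force: 60.3
t: 11.32
ee_pos: [475.7, 78.5, 34.9]
orientation: [0.707, 0.707, 0.0, 0.0]
contact_force: [-1.3, -0.8, 4.9]
width: 0.448
finger_force: 60.8
```

```bash
python3 -m jog '{"steps": [[[0,0,0],[0,0,0],-1],[[0,0,0],[0,0,0],-1],[[0,0,0],[0,0,0],-1],[[0,0,0],[0,0,0],-1],[[0,0,0],[0,0,0],-1],[[0,0,0],[0,0,0],-1],[[0,0,0],[0,0,0],-1],[[0,0,0],[0,0,-10],-1],[[0,0,0],[0,0,-30],-1],[[0,0,0],[0,0,-55],-1],[[0,0,0],[0,0,-85],-1],[[0,0,0],[13,7,-110],-1],[[0,0,0],[44,24,-115],-1],[[0,0,0],[78,43,-115],-1],[[0,0,0],[112,61,-115],-1],[[0,0,0],[146,80,-115],-1],[[0,0,0],[180,98,-115],-1],[[0,0,0],[214,117,-115],-1],[[0,0,0],[248,135,-115],-1],[[0,0,0],[248,135,-115],-1]]}'
python3 - <<'E'
from cell import robot
from loc import *
S={n:robot.snapshot(n) for n in("side","top","wrist")}
print(robot.state()['ee_pos'])
a=S["side"]["frame"][120:280,200:360];w=S["wrist"]["frame"]
cv2.imwrite("pics/a3.png",np.hstack([cv2.resize(a,(400,400))[...,::-1],cv2.resize(w,(400,400))[...,::-1]]))
m=lambda s,x:capmodel(s,x,9)
for n in("side","top"): print(n,fit(S,{n:capmodel(S[n],[475.7,78.5],9)/.64},"yellow",m))
E
```

```text
t: 12.98
ee_pos: [612.0, 331.9, 147.1]
orientation: [0.706, 0.709, 0.0, -0.001]
contact_force: [-1.1, -0.8, -0.8]
width: 1.001
finger_force: 0.0
[609.82494769 326.75522725 148.37937247]
side (array([476.22236209,  76.88780699]), array([-4.85867133e-07, -4.85690066e-09]), [np.int32(192)])
top (array([473.86836289,  78.78076972]), array([-1.08468706e-06, -2.38757792e-07]), [np.int32(114)])
```

View pics/a3.png

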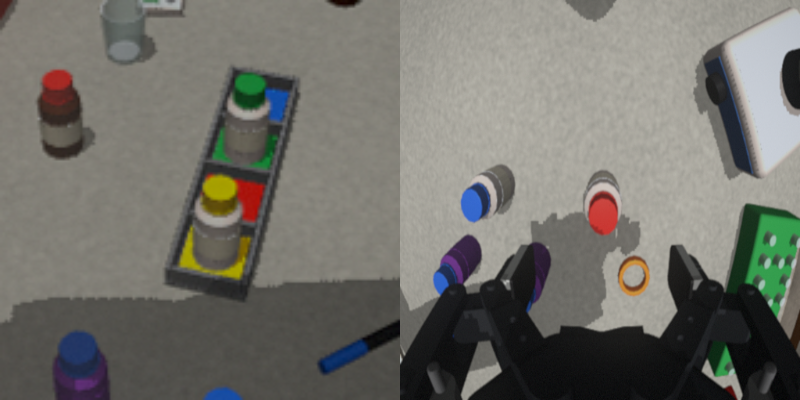

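Yellow stands centred too, and the gripper is over the red bottle.

```bash
python3 -m jog '{"steps": [[[0,0,0],[0,0,25],-1],[[0,0,0],[0,0,55],-1],[[0,0,0],[0,0,80],-1],[[0,0,0],[0,0,100],-1],[[0,0,0],[0,0,115],-1],[[0,0,0],[0,0,125],-1],[[0,0,0],[0,0,125],1],[[0,0,0],[0,0,125],1],[[0,0,0],[0,0,125],1],[[0,0,0],[0,0,125],1],[[0,0,0],[0,0,125],1],[[0,0,0],[0,0,125],1],[[0,0,0],[0,0,125],1],[[0,0,0],[0,0,125],1],[[0,0,0],[0,0,125],1]]}'; python3 -c "
from cell import robot;print(robot.state()['ee_pos'])"
```

```text
t: 14.38
ee_pos: [611.1, 326.8, 26.1]
orientation: [0.707, 0.707, 0.001, 0.001]
contact_force: [-0.9, -1.7, 5.9]
width: 0.452
finger_force: 60.3
[611.06168546 326.83274676  26.1247317 ]
```

```bash
python3 -m jog '{"steps": [[[0,0,0],[0,0,-10],1],[[0,0,0],[0,0,-25],1],[[0,0,0],[-5,-2,-45],1],[[0,0,0],[-15,-6,-65],1],[[0,0,0],[-30,-12,-85],1],[[0,0,0],[-50,-20,-100],1],[[0,0,0],[-74,-30,-112],1],[[0,0,0],[-98,-40,-118],1],[[0,0,0],[-122,-50,-120],1],[[0,0,0],[-146,-59,-120],1],[[0,0,0],[-170,-69,-120],1],[[0,0,0],[-194,-79,-120],1],[[0,0,0],[-218,-88,-120],1],[[0,0,0],[-242,-98,-120],1],[[0,0,0],[-266,-108,-120],1],[[0,0,0],[-286,-116,-120],1],[[0,0,0],[-301,-122,-120],1],[[0,0,0],[-312,-126,-120],1],[[0,0,0],[-312,-126,-120],1],[[0,0,0],[-312,-126,-120],1]]}'; python3 -m jog '{"steps": [[[0,0,0],[0,0,15],1],[[0,0,0],[0,0,35],1],[[0,0,0],[0,0,55],1],[[0,0,0],[0,0,75],1],[[0,0,0],[0,0,90],1],[[0,0,0],[0,0,98],1],[[0,0,0],[0,0,103],1],[[0,0,0],[0,0,106],1],[[0,0,0],[0,0,107],1],[[0,0,0],[0,0,108],1],[[0,0,0],[0,0,109],1],[[0,0,0],[0,0,110],1],[[0,0,0],[0,0,110],1],[[0,0,0],[0,0,110],1]]}'
```

```text
t: 16.05
ee_pos: [484.7, 14.3, 144.9]
orientation: [0.707, 0.707, 0.0, 0.0]
contact_force: [-0.2, -0.4, -0.6]
width: 0.453
finger_force: 60.3
t: 17.22
ee_pos: [484.9, 14.5, 35.0]
orientation: [0.707, 0.707, 0.0, 0.001]
contact_force: [-1.3, -0.1, 6.9]
width: 0.448
finger_force: 60.7
```

```bash
python3 -m jog '{"steps": [[[0,0,0],[0,0,0],-1],[[0,0,0],[0,0,0],-1],[[0,0,0],[0,0,0],-1],[[0,0,0],[0,0,0],-1],[[0,0,0],[0,0,0],-1],[[0,0,0],[0,0,0],-1],[[0,0,0],[0,0,0],-1],[[0,0,0],[0,0,-10],-1],[[0,0,0],[0,0,-30],-1],[[0,0,0],[0,0,-55],-1],[[0,0,0],[0,0,-85],-1],[[0,0,0],[0,0,-110],-1],[[0,0,0],[25,-1,-115],-1],[[0,0,0],[60,-2,-115],-1],[[0,0,0],[95,-3,-115],-1],[[0,0,0],[130,-4,-115],-1],[[0,0,0],[165,-5,-115],-1],[[0,0,0],[200,-6,-115],-1],[[0,0,0],[235,-7,-115],-1],[[0,0,0],[270,-8,-115],-1]]}';  python3 -m jog '{"steps": [[[0,0,0],[30,-1,0],-1],[[0,0,0],[49,-2,0],-1],[[0,0,0],[49,-2,0],-1],[[0,0,0],[49,-2,0],-1]]}'
python3 - <<'E'
from cell import robot
from loc import *
S={n:robot.snapshot(n) for n in("side","top","wrist")}
print(robot.state()['ee_pos'])
a=S["side"]["frame"][120:280,200:360];w=S["wrist"]["frame"]
cv2.imwrite("pics/a4.png",np.hstack([cv2.resize(a,(400,400))[...,::-1],cv2.resize(w,(400,400))[...,::-1]]))
m=lambda s,x:capmodel(s,x,9)
for n in("side","top"): print(n,fit(S,{n:capmodel(S[n],[484.7,14.5],9)/.64},"red",m))
E
```

```text
t: 18.88
ee_pos: [475.8, 286.3, 149.3]
orientation: [0.707, 0.707, 0.0, 0.0]
contact_force: [0.7, -0.4, -0.9]
width: 1.001
finger_force: 0.0
t: 19.22
ee_pos: [473.8, 334.3, 148.8]
orientation: [0.706, 0.708, -0.0, -0.0]
contact_force: [0.6, -0.5, 0.3]
width: 1.0
finger_force: 0.0
[474.30146954 332.60616002 149.27554771]
side (array([486.30949176,  12.505734  ]), array([2.16735600e-07, 7.98424992e-07]), [np.int32(174)])
top (array([483.30932614,  14.40375281]), array([4.10801505e-07, 9.96456379e-07]), [np.int32(114)])
```

View pics/a4.png

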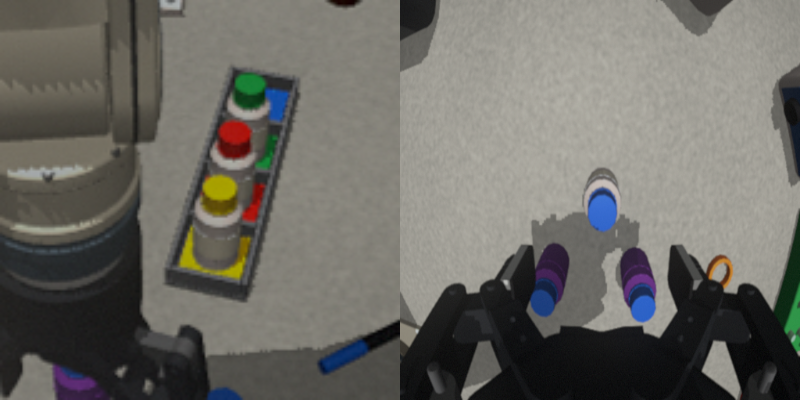

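All three placed bottles stand centred, and the gripper is over the white blue-capped bottle with the purples well clear.

```bash
python3 -m jog '{"steps": [[[0,0,0],[0,0,25],-1],[[0,0,0],[0,0,55],-1],[[0,0,0],[0,0,80],-1],[[0,0,0],[0,0,100],-1],[[0,0,0],[0,0,115],-1],[[0,0,0],[0,0,125],-1],[[0,0,0],[0,0,125],1],[[0,0,0],[0,0,125],1],[[0,0,0],[0,0,125],1],[[0,0,0],[0,0,125],1],[[0,0,0],[0,0,125],1],[[0,0,0],[0,0,125],1],[[0,0,0],[0,0,125],1],[[0,0,0],[0,0,125],1],[[0,0,0],[0,0,125],1]]}'; python3 -c "
from cell import robot;print(robot.state()['ee_pos'])"
```

```text
t: 20.62
ee_pos: [475.0, 333.8, 25.8]
orientation: [0.707, 0.707, 0.001, 0.001]
contact_force: [1.0, -1.3, 5.9]
width: 0.454
finger_force: 60.0
[475.03381326 333.81740819  25.78347071]
```

```bash
python3 -m jog '{"steps": [[[0,0,0],[0,0,-10],1],[[0,0,0],[0,0,-25],1],[[0,0,0],[0,0,-45],1],[[0,0,0],[0,0,-68],1],[[0,0,0],[0,0,-90],1],[[0,0,0],[-5,0,-108],1],[[0,0,0],[-15,1,-120],1],[[0,0,0],[-32,2,-128],1],[[0,0,0],[-54,3,-130],1],[[0,0,0],[-79,5,-130],1],[[0,0,0],[-105,6,-130],1],[[0,0,0],[-131,8,-130],1],[[0,0,0],[-157,9,-130],1],[[0,0,0],[-183,11,-130],1],[[0,0,0],[-209,12,-130],1],[[0,0,0],[-235,14,-130],1],[[0,0,0],[-261,15,-130],1],[[0,0,0],[-285,16,-130],1],[[0,0,0],[-303,17,-130],1],[[0,0,0],[-308,18,-130],1]]}'; python3 -m jog '{"steps": [[[0,0,0],[-10,1,0],1],[[0,0,0],[-28,2,0],1],[[0,0,0],[-50,3,0],1],[[0,0,0],[-74,4,0],1],[[0,0,0],[-98,5,0],1],[[0,0,0],[-118,6,0],1],[[0,0,0],[-133,7,0],1],[[0,0,0],[-140,8,0],1],[[0,0,0],[-140,8,0],1],[[0,0,0],[-140,8,0],1]]}'
```

```text
t: 22.28
ee_pos: [492.2, 23.0, 154.6]
orientation: [0.708, 0.707, -0.0, 0.0]
contact_force: [0.2, -0.2, -0.5]
width: 0.451
finger_force: 60.3
t: 23.12
ee_pos: [500.5, -114.0, 154.3]
orientation: [0.707, 0.707, 0.0, -0.0]
contact_force: [-0.1, -0.5, -0.9]
width: 0.453
finger_force: 60.3
```

```bash
python3 -m jog '{"steps": [[[0,0,0],[0,0,15],1],[[0,0,0],[0,0,35],1],[[0,0,0],[0,0,60],1],[[0,0,0],[0,0,82],1],[[0,0,0],[0,0,98],1],[[0,0,0],[0,0,108],1],[[0,0,0],[0,0,113],1],[[0,0,0],[0,0,116],1],[[0,0,0],[0,0,117],1],[[0,0,0],[0,0,118],1],[[0,0,0],[0,0,119],1],[[0,0,0],[0,0,120],1],[[0,0,0],[0,0,120],1],[[0,0,0],[0,0,120],1]]}'
```

```text
t: 24.28
ee_pos: [500.9, -114.6, 34.7]
orientation: [0.707, 0.707, 0.0, 0.0]
contact_force: [-0.9, -0.1, 3.5]
width: 0.449
finger_force: 60.5
```

Touching down; release, rise and back off to the side for a check.

```bash
python3 -m jog '{"steps": [[[0,0,0],[0,0,0],-1],[[0,0,0],[0,0,0],-1],[[0,0,0],[0,0,0],-1],[[0,0,0],[0,0,0],-1],[[0,0,0],[0,0,0],-1],[[0,0,0],[0,0,0],-1],[[0,0,0],[0,0,0],-1],[[0,0,0],[0,0,-10],-1],[[0,0,0],[0,0,-30],-1],[[0,0,0],[0,0,-55],-1],[[0,0,0],[0,0,-85],-1],[[0,0,0],[0,0,-115],-1],[[0,0,0],[-20,0,-125],-1],[[0,0,0],[-50,0,-130],-1],[[0,0,0],[-80,0,-130],-1],[[0,0,0],[-110,0,-130],-1],[[0,0,0],[-140,0,-130],-1],[[0,0,0],[-160,0,-130],-1],[[0,0,0],[-160,0,-130],-1],[[0,0,0],[-160,0,-130],-1]]}'
python3 - <<'E'
from cell import robot
from loc import *
S={n:robot.snapshot(n) for n in("side","top")}
s=robot.state();print(s['ee_pos'],s['contact_force'])
cv2.imwrite("pics/a5.png",cv2.resize(S["side"]["frame"],(800,600))[...,::-1])
for k,x,z in(("blue",[500.7,-114.5],9),("green",[492.5,-50.5],9),("red",[484.7,14.5],9),("yellow",[475.7,78.5],9),("red",[658,3],0),("blue",[469.7,-326.4],0)):
  for n in("side","top"): print(k,n,fit(S,{n:capmodel(S[n],x,z)/.64},k,lambda s,x:capmodel(s,x,z))[::2])
E
```

```text
t: 25.95
ee_pos: [500.4, -275.3, 164.5]
orientation: [0.708, 0.707, 0.0, -0.0]
contact_force: [1.0, -0.8, -0.1]
width: 1.003
finger_force: 0.0
[ 500.55100962 -273.80324238  164.63519185] [ 0.04183814  0.42516693 -0.69973959]
blue side (array([ 501.84658718, -116.96353297]), [np.int32(128)])
blue top (array([ 499.23314087, -113.3935878 ]), [np.int32(113)])
green side (array([495.15955329, -53.44972047]), [np.int32(113)])
green top (array([490.78768944, -47.74565286]), [np.int32(106)])
red side (array([486.30949176,  12.505734  ]), [np.int32(174)])
red top (array([483.20102238,  14.58975248]), [np.int32(114)])
yellow side (array([476.1518056 ,  76.91048626]), [np.int32(195)])
yellow top (array([473.96113663,  78.69790636]), [np.int32(113)])
red side (array([658.88751239,   2.20131989]), [np.int32(147)])
red top (array([657.6145126 ,   3.39264357]), [np.int32(115)])
blue side (array([ 469.69998186, -328.51385709]), [np.int32(90)])
blue top (array([ 499.74185109, -114.26894924]), [np.int32(113)])
```

View pics/a5.png

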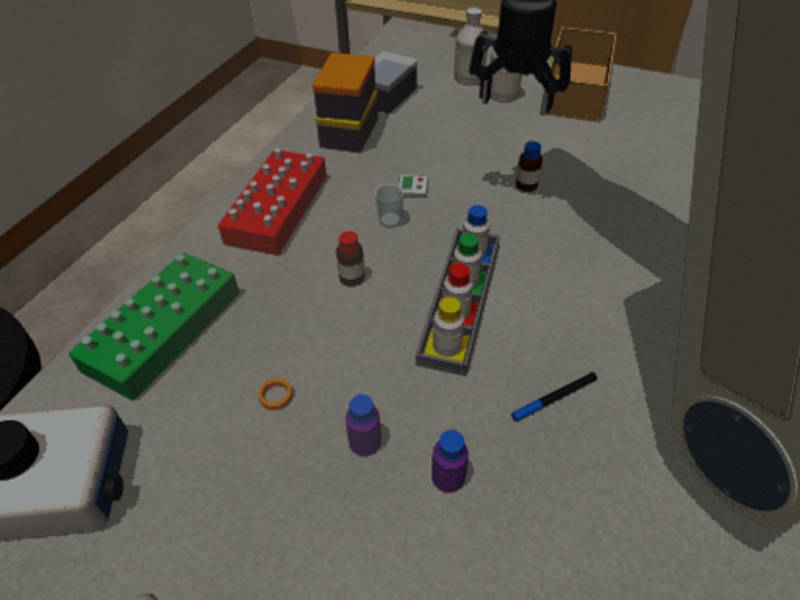

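The four white bottles stand in their bays, with caps from (450,308) to (477,215). The ambers at (349,258) and (530,168) have not moved, and the gripper is clear.

```bash
python3 -c "
from cell import robot;print(robot.close_job())"
```

```text
the job is handed in; nothing more can be done
None
```

I stood all four white bottles in their colour-matched bays, within about 3 mm of the pad centres by the cameras; the two amber bottles look undisturbed, and the job was handed in at about 26 s, with no verdict returned.

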